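# Refit a sloped tool tray: slide its dividers so the long screwdriver fits too

## Robot

A 6-joint arm with a two-finger parallel gripper is mounted at the origin on a cart in front of the work surface, level with it; the furniture and walls round the work are solid. World frame = base frame: x ahead of the robot, y to its left, z up, the work surface at z = 0. Lengths are in m, angles in rad, forces in N, time in s.
With the tool pointing down it reaches from about 0.25 to 0.725 m from the base axis. Payload 4 kg.
Tool frame: the origin (TCP) lies midway between the tips of the shut fingers; the grasp point (between the pads) lies 19 mm behind it; z points along the fingers, y is the line along which they close (so a half turn about z gives the same grasp; the last joint's range is limited). The gripper opens to 85 mm and grips with 20 to 120 N. Pads are 22 mm wide; open, the fingers measure 114 mm over their backs; the gripper's body (76 mm by 85 mm) begins 54 mm behind the grasp point. The pads swing forward as they close: fully open they stand 13 mm farther back than shut.
Start: joints at [-1.344, 0.241, 0.005, 1.335, 0, 1.571], TCP at [0.112, -0.487, 0.231] pointing down, gripper open.
Joint ranges: [-2.72, 2.72], [-1.05, 1.87], [-1.09, 1.28], [-1.99, 2.15], [-1.42, 1.44], [-3.14, 3.14]. Speed limits (rad/s): [2.79, 2.79, 3.14, 3.14, 3.14, 3.14].

## Interface

Orientations are given as a unit quaternion [x, y, z, w].
In Python, from bench import ctrl gives the robot as it stands. The module is installed in compiled form; this text tells all that it offers.
- The arm moves only by the tool move_arm, never from a script. Its argument "motion" is a list of rows, each a list of 3 entries, a list of its own where there are three numbers: the opening, from -1 (shut) to 1 (fully open), then the shift along the tool's x, y, z normalised to -1 to 1, where 1 is 0.3 m, then the turn, a rotation vector about the tool's x, y, z normalised to -1 to 1, where 1 is 180 degrees. A call has exactly 5 rows; each row shifts and turns the commanded pose from where the row before left it, along the tool's axes as they then stand; what a row does not reach is not made up. A row lasts 1/10 s, in which the tool goes at most 50 mm and 8.59 degrees, less where a joint would pass 70% of its speed; a pose out of reach is approached as far as the arm can. A call with a number of a shift or a turn outside -1 to 1 is refused whole. A call with a gripper value outside its range is refused whole. The fingers move at their own pace and stop on an object; "newtons" is the grip in N (left out, the last holds). Time passes only in rows, so rows that do not move let the fingers close, or fill a call up. It gives the time, the measured TCP pose, the force, the opening and the grip force at its end, in the units of the state.
- ctrl.observe(): the state, without advancing time (a new reading comes with each control period).
- ctrl.snapshot(name): name is "scene" or "side" or "wrist"; returns the picture (480x640x3 uint8, red, green, blue); there is no depth.
- ctrl.calibration(name): a dict with "mtx" (3x3 intrinsics, pixels), "D" ([k1, k2, p1, p2, k3] as OpenCV has them; the pictures are not rectified), "world_from_camera" (4x4, takes a point from camera to world coordinates). Camera axes: x right, y down, z forward; pixel columns grow to the right and rows downward; lengths in m; the calibration is good to about 2 mm. A picture is of the moment at which its call begins: read the wrist's pose just before it. calibration takes no time and is no camera call; for the wrist camera it gives the pose at the moment of the call.
- ctrl.job_done(): hands the job in; it is judged then, once.
The state is a dict: "time_s": time; "q": joint angles; "dq": joint speeds; "joint_torque": joint torques, N m; "tool_pos": TCP position; "ee_rot": TCP orientation; "force": force on the tool from outside, world axes, zero at the start; "wrist_torque": the same for the moment, N m; "opening": finger opening in m; "gripper_force": force on a finger pad.
Only numpy, scipy, OpenCV 4.12 (cv2) and the standard library are available. Lean on these libraries where they do the work, as an engineer would, in place of code of your own. Each camera call takes 0.05 s, during which the arm holds its last target. There are 200 camera calls.

## Task

The long screwdriver has to go into the sloped tray under the shelf, but the tray's two sliding dividers stand too close together. Slide them apart until the middle bay takes the screwdriver; the steel bar and the tip block stay in their end bays (a divider may push them along), with a little play at the end and never jammed. Then lay the screwdriver flat in the middle bay, along the tray, and let go. Leave the small board, the cutters and the tweezers on the desk alone.

Things in the scene. Friction and masses are not known exactly. Their poses are not given: they have to be found in the camera images.
- tray: Open grey sheet tray, black lining, front edge low, sloping up 25 deg away from the robot (fixed). Origin: centre of its inner floor; x up the slope, y left along it, z square off the floor. Inside 110 (x) x 370 (y) mm; front and back walls with a guide rod on top reach 35 mm off the floor, end walls 37 mm. A rack carries it: origin 48 mm above the desk, back posts outside its ends (y +-197 mm).
- shelf_edge (a point): Middle of the lower front edge of the rack's plywood shelf, which runs above the tray's whole length, 95 mm deep and 10 mm thick, carrying small things up to 40 mm high. The edge is 30 mm nearer the robot than the tray's floor centre and 243 mm above it, so a hand pointing straight down cannot get into the tray; one leaning 25 to 40 deg back towards the robot can. Axes as the rack: z up.
- divider_left: Left divider: upright 5 mm plate across the tray on black shoes (22 mm along y, tops 40 mm off the floor) that slide on the guide rods; moves only along the tray's y, about 2.5 N friction, stays where left. Origin: mid-plate, at tray floor level, half-way across; axes as the tray. Grip tab on top, 44 (x) x 12 (y) mm, 42 to 68 mm off the floor. Travel of its origin: tray y = +22.5 to +137 mm.
- divider_right: Right divider, the same as the left one; its origin travels from tray y = -22.5 to -137 mm. Bay lengths run from plate face to plate face, or to the end wall's inner face at tray y = +-185 mm.
- steel_bar: Plain ground steel bar, 110 x 16 x 10 mm, 0.13 kg, lying flat and loose along the tray in one of its end bays (left or right varies), nearer its front wall. Origin: centre of its underside; its length along its y. It slides along when a divider pushes it.
- tip_block: Grey printed block with three spare soldering tips standing on it, 60 long (its y) x 24 mm, block 18 mm high, 38 mm over the tips; stands loose on the tray floor in the other end bay, nearer its front wall. Origin: centre of its underside. Slides along when pushed.
- screwdriver: Long screwdriver lying on the desk to the right of the rack, 159 mm long, 0.045 kg. Origin: middle of its length, at its underside; y runs towards the handle's butt, x across. Straight handle 21 wide, 20 high, from y = +2 to +80 mm; thin 4 mm blade from there to y = -79 mm, at half the handle's height. Balances inside the handle; held 20 mm from its middle it keeps the hand clear of the tabs.
- driver_butt (a point): End of the screwdriver's handle, on its long axis (10 mm above its underside, 80 mm from its middle). Axes as the screwdriver.
- driver_tip (a point): Tip of the screwdriver's blade, on its long axis (79 mm from its middle). Axes as the screwdriver.
- tweezers: Steel tweezers on the desk, 118 x 12 x 8 mm, a bystander. Origin: centre of its underside.
- small_board: Small green circuit board on the desk, 50 x 35 x 13 mm, a bystander. Origin: centre of its underside.
- cutters: Side cutters on the desk, right of the screwdriver, 117 x 44 x 10 mm, a bystander. Origin: centre of its underside.

How it is judged:
On the way:
1. the dividers stand apart so that the middle bay is at least 160 mm long, and both parts are still in their end bays (distance between divider_left and divider_right above 0.165 m and ((y of steel_bar in the frame of divider_left above 0.055 m and y of tip_block in the frame of divider_right below -0.03 m) or (y of steel_bar in the frame of divider_right below -0.055 m and y of tip_block in the frame of divider_left above 0.03 m))), for 0.2 s.
At the end, for the whole second after the job is handed in: The screwdriver rests flat on the tray floor (axis under 17 mm off it at both ends), within 14 deg of the tray's length, both ends between the divider plates; the bar and the tip block lie flat, one in each end bay, with 2 mm or more of play (bar's bay over 112 mm, block's over 62 mm) (z of each of driver_butt, driver_tip in the frame of tray below 0.017 m and y of each of driver_butt, driver_tip in the frame of divider_left below -0.0015 m and y of each of driver_butt, driver_tip in the frame of divider_right above 0.0015 m and x of driver_butt in the frame of tray between -0.055 and 0.055 m and x of driver_tip in the frame of tray between -0.055 and 0.055 m and ((y of steel_bar in the frame of divider_left above 0.055 m and y of tip_block in the frame of divider_right below -0.03 m and y of divider_left in the frame of tray below 0.0705 m and y of divider_right in the frame of tray above -0.1205 m) or (y of steel_bar in the frame of divider_right below -0.055 m and y of tip_block in the frame of divider_left above 0.03 m and y of divider_left in the frame of tray below 0.1205 m and y of divider_right in the frame of tray above -0.0705 m)) and z of each of steel_bar, tip_block in the frame of tray below 0.006 m and linear speed of screwdriver below 0.02 m/s and angle between the y axis of screwdriver and the y axis of tray, either way round below 0.25 rad); the robot touches nothing.
It fails at once if a divider jams the steel bar or the tip block against something with over 15 N (contact force between any of divider_left, divider_right and steel_bar above 15 N or contact force between any of divider_left, divider_right and tip_block above 15 N).
It fails at once if the tweezers, the small board or the side cutters are pushed more than 30 mm from their place (distance of any of tweezers, small_board, cutters from where it was at the start of the episode above 0.03 m).
It also fails if it takes over 56 s, if anything falls off the work surface, if the arm or the gripper's body presses on something with over 40 N, if the wrist force passes 120 N, or if a joint passes its speed limit or range.

## Working session

There is one attempt and no reset: what is moved stays moved. The work goes in short steps, Python scripts to look and compute and a tool call to move; the robot and the scene stay as the last step left them, time stands still between calls to the robot, and variables do not carry over. Pictures are saved under pics/ and viewed, at most 10 in all, crops included, and the job is handed in when it is done.

Besides the shell and the picture viewer there is one more tool, called after ">>>" as name(argument=value, ...), one argument or row to a line, values as JSON. move_arm: Moves the arm, as the interface text tells. Its arguments: {"type":"object","properties":{"motion":{"type":"array"},"newtons":{"type":"number"}},"required":["motion"]}

```bash
mkdir -p pics; python3 - <<'E'
from bench import ctrl
import cv2,numpy as np
np.set_printoptions(precision=4,suppress=True)
for n in ["scene","side"]:
    im=ctrl.snapshot(n); cv2.imwrite(f"pics/{n}0.png",im[:,:,::-1])
    c=ctrl.calibration(n); print(n,c["mtx"],c["D"],c["world_from_camera"])
s=ctrl.observe(); print(s)
E
```

```text
scene [[441.114    0.     316.5975]
 [  0.     441.114  231.1445]
 [  0.       0.       1.    ]] [-0.0405  0.      0.      0.      0.    ] [[ 0.5785 -0.5389  0.6124 -0.2859]
 [-0.8157 -0.3836  0.4329 -0.5985]
 [ 0.0016 -0.75   -0.6615  1.0141]
 [ 0.      0.      0.      1.    ]]
side [[434.1415   0.     324.4276]
 [  0.     434.1415 238.7424]
 [  0.       0.       1.    ]] [-0.0063  0.      0.      0.      0.    ] [[ 0.9307 -0.1491  0.3339  0.0969]
 [-0.3655 -0.3507  0.8622 -0.9767]
 [-0.0115 -0.9246 -0.3809  0.5724]
 [ 0.      0.      0.      1.    ]]
{'time_s': 0.1, 'q': array([-1.344 ,  0.2413,  0.0039,  1.3352,  0.    ,  1.5708]), 'dq': array([-0.0003, -0.0023,  0.0036,  0.0002,  0.0009, -0.    ]), 'joint_torque': array([  0.0015, -37.3138,  25.301 ,   0.0109,   0.0001,  -0.    ]), 'tool_pos': array([ 0.1123, -0.4867,  0.2305]), 'ee_rot': array([ 0.9936,  0.1132, -0.0001, -0.0009]), 'force': array([-0.1501, -1.7129, -0.2803]), 'wrist_torque': array([ 0.0294, -0.0352, -0.0156]), 'gripper_force': 0.0, 'opening': 0.08516462883578596}
```

View pics/scene0.png

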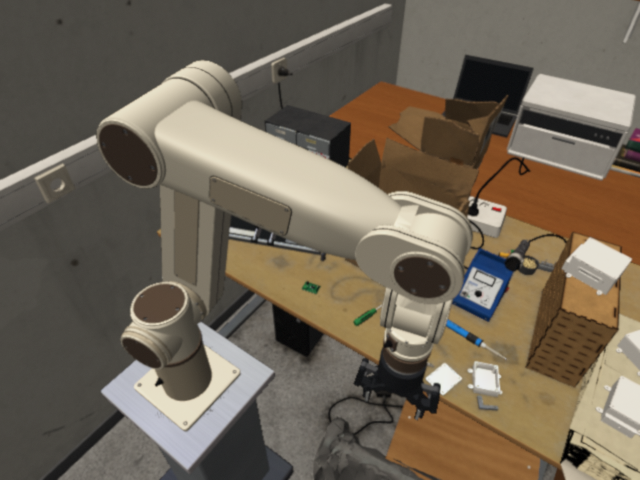

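View pics/side0.png

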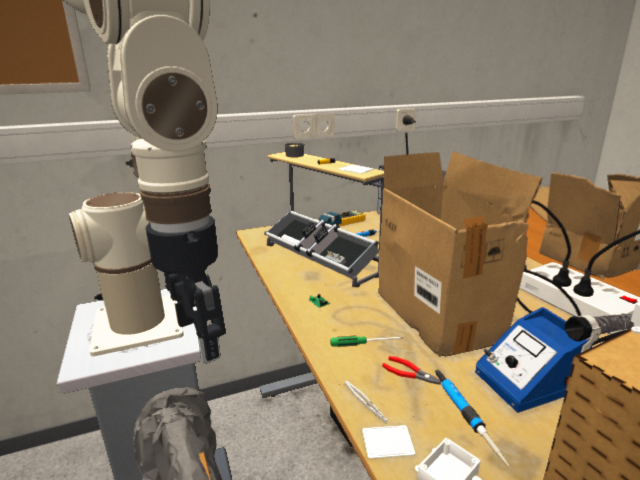

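The side view shows the screwdriver (handle about (348,341), tip (400,338)), board (318,300), cutters (410,370), tweezers (365,400) and the tray around (325,243) under the shelf. The scene view has the arm hiding the tray. Next I enlarge the tray.

```bash
cat > h.py <<'E'
from bench import ctrl
import cv2,numpy as np
from scipy.spatial.transform import Rotation as R
np.set_printoptions(precision=4,suppress=True)
def ray(c,px):
    u=cv2.undistortPoints(np.array(px,float).reshape(-1,1,2),c["mtx"],c["D"])[:,0]
    T=np.array(c["world_from_camera"]); d=np.c_[u,np.ones(len(u))]@T[:3,:3].T
    return T[:3,3],d
def onz(c,px,z):
    o,d=ray(c,px); return o+d*((z-o[2])/d[:,2])[:,None]
def proj(c,P):
    T=np.linalg.inv(c["world_from_camera"]); r=cv2.Rodrigues(T[:3,:3])[0]
    return cv2.projectPoints(np.array(P,float).reshape(-1,1,3),r,T[:3,3],c["mtx"],c["D"])[0][:,0]
E
python3 - <<'E'
from h import *
im=cv2.imread("pics/side0.png")
cv2.imwrite("pics/crop1.png",cv2.resize(im[130:310,230:400],None,fx=3.3,fy=3.3,interpolation=cv2.INTER_CUBIC))
c=ctrl.calibration("side")
print(onz(c,[(330,341),(367,340),(400,338)],.01)); print(onz(c,[(318,300),(410,370),(365,400)],0.005))
print(onz(c,[(355,285),(267,243),(375,275),(380,255)],0.03))
E
```

```text
[[ 0.3887 -0.249   0.01  ]
 [ 0.4642 -0.2762  0.01  ]
 [ 0.534  -0.297   0.01  ]]
[[ 0.4289 -0.0686  0.005 ]
 [ 0.5012 -0.3912  0.005 ]
 [ 0.3827 -0.4312  0.005 ]]
[[ 0.5302 -0.0741  0.03  ]
 [ 0.3892  0.2901  0.03  ]
 [ 0.6044 -0.0436  0.03  ]
 [ 0.679   0.0669  0.03  ]]
```

View pics/crop1.png

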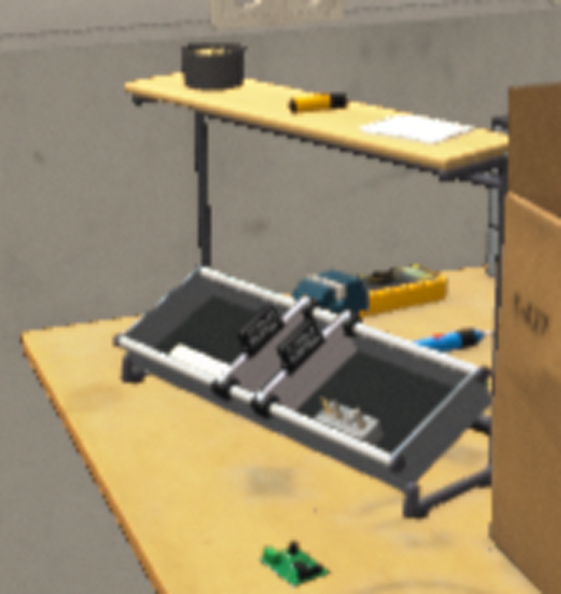

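The crop shows the steel bar in the left bay (crop (200,360)), the tip block in the right bay (350,415), and the dividers close together. Tray rod corners are at about crop (120,340), (395,463), (485,372) and (203,270). The tabs are at (260,335) and (298,345).

```bash
python3 - <<'E'
from h import *
c=ctrl.calibration("side")
f=lambda L:[(x/3.3+230-.35,y/3.3+130-.35) for x,y in L]
F=onz(c,f([(120,340),(395,463)]),.0565); B=onz(c,f([(203,270),(485,372)]),.103)
print(F,B,np.linalg.norm(F[0]-F[1]),np.linalg.norm(B[0]-B[1]))
for q in(F,B):
  d=q[0]-q[1]; print(np.degrees(np.arctan2(d[1],d[0])))
print("shelf",onz(c,f([(125,90),(443,170)]),.291))
s=ctrl.observe(); w=ctrl.calibration("wrist"); T=np.eye(4);T[:3,:3]=R.from_quat(s["ee_rot"]).as_matrix();T[:3,3]=s["tool_pos"]
print(np.linalg.inv(T)@w["world_from_camera"],w["mtx"],w["D"]); print(T)
im=cv2.imread("pics/side0.png"); h=cv2.cvtColor(im,cv2.COLOR_BGR2HSV)
m=cv2.inRange(h,(40,100,40),(80,255,255)); n,l,st,ce=cv2.connectedComponentsWithStats(m)
for i in range(1,n):
  if st[i,4]>30: print(st[i],ce[i])
E
```

```text
[[ 0.3936  0.3134  0.0565]
 [ 0.5306 -0.037   0.0565]] [[0.4935 0.3536 0.103 ]
 [0.632  0.0047 0.103 ]] 0.37624477493390784 0.3753968410509932
111.34896941411573
111.65114610759255
shelf [[ 0.4262  0.363   0.291 ]
 [ 0.5726 -0.0265  0.291 ]]
[[ 0.0003 -0.9463 -0.3232  0.0845]
 [ 1.      0.0008 -0.0014  0.0006]
 [ 0.0016 -0.3232  0.9463 -0.143 ]
 [ 0.      0.      0.      1.    ]] [[333.0084   0.     322.2887]
 [  0.     333.0084 243.1657]
 [  0.       0.       1.    ]] [-0.0449  0.      0.      0.      0.    ]
[[ 0.9744  0.2249 -0.0004  0.1123]
 [ 0.2249 -0.9744  0.0018 -0.4867]
 [ 0.     -0.0018 -1.      0.2305]
 [ 0.      0.      0.      1.    ]]
[310 296  19  11 110] [317.7545 300.6   ]
[331 336  36  10 291] [347.3333 340.5361]
```

```bash
cat >> h.py <<'E'
YAW=np.radians(111.5-90); O=np.array([.5262,.1641,.048])
def trayR(yaw=None):
    return (R.from_euler('z',YAW if yaw is None else yaw)*R.from_euler('y',-np.radians(25))).as_matrix()
def toolR(xyaw,lean=0,leanyaw=None):
    # tool down with x at world yaw xyaw (deg), then leaned back (z tips away from robot along tray x)
    d=R.from_euler('z',xyaw,degrees=True).as_matrix()@np.diag([1,-1,-1.])
    ax=np.array([-np.sin(YAW),np.cos(YAW),0])
    return R.from_rotvec(-ax*np.radians(lean)).as_matrix()@d
def plan(way,p=None,Rm=None,show=True):
    """way: list of (pos,R,nrows). prints rows [shift],[turn]"""
    s=ctrl.observe(); p=s["tool_pos"] if p is None else p; Rm=R.from_quat(s["ee_rot"]).as_matrix() if Rm is None else Rm
    i=0
    for P,Q,n in way:
        for k in range(n):
            m=n-k
            sh=np.round(Rm.T@(np.array(P)-p)/m/.3,3); tu=np.round(R.from_matrix(Rm.T@Q).as_rotvec()/m/np.pi,3)
            p=p+Rm@sh*.3; Rm=Rm@R.from_rotvec(tu*np.pi).as_matrix()
            print((sh+0).tolist(),(tu+0).tolist(), "!" if np.linalg.norm(sh)>.1667 or np.linalg.norm(tu)>.0477 else ""); i+=1
            if i%5==0: print()
    return p,Rm
E
python3 - <<'E'
from h import *
tR=trayR(); print(tR)
tgt=toolR(201.5,30); print(tgt)
plan([([.40,-.20,.32],toolR(107),13),(O+tR@[-.02,0,.17],tgt,12)])
E
```

```text
[[ 0.8432 -0.3665 -0.3932]
 [ 0.3322  0.9304 -0.1549]
 [ 0.4226 -0.      0.9063]]
[[-0.8058 -0.3665  0.4652]
 [-0.3174  0.9304  0.1833]
 [-0.5    -0.     -0.866 ]]
[0.088, -0.055, -0.023] [0.0, 0.0, -0.04] 
[0.095, -0.044, -0.023] [0.0, 0.0, -0.04] 
[0.099, -0.031, -0.023] [0.0, 0.0, -0.04] 
[0.102, -0.019, -0.023] [0.0, 0.0, -0.04] 
[0.104, -0.006, -0.023] [0.0, 0.0, -0.04] 

[0.104, 0.008, -0.023] [0.0, 0.0, -0.04] 
[0.102, 0.02, -0.023] [0.0, 0.0, -0.04] 
[0.099, 0.033, -0.023] [0.0, 0.0, -0.04] 
[0.094, 0.045, -0.023] [0.0, 0.0, -0.04] 
[0.087, 0.057, -0.022] [0.0, 0.0, -0.041] 

[0.08, 0.067, -0.023] [0.0, 0.0, -0.04] 
[0.07, 0.077, -0.022] [0.0, 0.0, -0.041] 
[0.06, 0.086, -0.023] [0.0, -0.001, -0.04] 
[0.085, 0.038, 0.035] [-0.011, -0.011, -0.043] 
[0.08, 0.048, 0.034] [-0.012, -0.011, -0.043] 

[0.074, 0.057, 0.033] [-0.012, -0.01, -0.043] 
[0.067, 0.065, 0.033] [-0.011, -0.01, -0.043] 
[0.058, 0.073, 0.033] [-0.011, -0.011, -0.042] 
[0.049, 0.079, 0.034] [-0.012, -0.011, -0.043] 
[0.04, 0.083, 0.036] [-0.011, -0.01, -0.042] 

[0.03, 0.087, 0.038] [-0.012, -0.011, -0.043] 
[0.019, 0.089, 0.04] [-0.011, -0.01, -0.042] 
[0.009, 0.089, 0.043] [-0.012, -0.011, -0.043] 
[-0.002, 0.088, 0.046] [-0.011, -0.01, -0.042] 
[-0.012, 0.085, 0.049] [-0.012, -0.011, -0.043]
```

>>> move_arm(
  motion=[
    [-0.3,[0.088,-0.055,-0.023],[0,0,-0.04]],
    [-0.3,[0.095,-0.044,-0.023],[0,0,-0.04]],
    [-0.3,[0.099,-0.031,-0.023],[0,0,-0.04]],
    [-0.3,[0.102,-0.019,-0.023],[0,0,-0.04]],
    [-0.3,[0.104,-0.006,-0.023],[0,0,-0.04]],
  ],
  newtons=40,
)

```text
time_s: 0.6
tool_pos: [0.2233, -0.3756, 0.2657]
ee_rot: [0.909, 0.417, 0.0, -0.0]
force: [0.8, 0.1, -0.5]
opening: 0.0303
gripper_force: 0.0
```

>>> move_arm(
  motion=[
    [-0.3,[0.104,0.008,-0.023],[0,0,-0.04]],
    [-0.3,[0.102,0.02,-0.023],[0,0,-0.04]],
    [-0.3,[0.099,0.033,-0.023],[0,0,-0.04]],
    [-0.3,[0.094,0.045,-0.023],[0,0,-0.04]],
    [-0.3,[0.087,0.057,-0.022],[0,0,-0.041]],
  ],
)

```text
time_s: 1.1
tool_pos: [0.3341, -0.2654, 0.3]
ee_rot: [0.734, 0.679, -0.0, -0.0]
force: [-0.2, 0.1, -1.1]
opening: 0.0295
gripper_force: 0.0
```

>>> move_arm(
  motion=[
    [-0.3,[0.08,0.067,-0.023],[0,0,-0.04]],
    [-0.3,[0.07,0.077,-0.022],[0,0,-0.041]],
    [-0.3,[0.06,0.086,-0.023],[0,-0.001,-0.04]],
    [-0.3,[0.085,0.038,0.035],[-0.011,-0.011,-0.043]],
    [-0.3,[0.08,0.048,0.034],[-0.012,-0.011,-0.043]],
  ],
)

```text
time_s: 1.6
tool_pos: [0.4083, -0.144, 0.2984]
ee_rot: [0.478, 0.877, 0.008, 0.051]
force: [0.1, 0.2, -0.7]
opening: 0.0297
gripper_force: 0.0
```

>>> move_arm(
  motion=[
    [-0.3,[0.074,0.057,0.033],[-0.012,-0.01,-0.043]],
    [-0.3,[0.067,0.065,0.033],[-0.011,-0.01,-0.043]],
    [-0.3,[0.058,0.073,0.033],[-0.011,-0.011,-0.042]],
    [-0.3,[0.049,0.079,0.034],[-0.012,-0.011,-0.043]],
    [-0.3,[0.04,0.083,0.036],[-0.011,-0.01,-0.042]],
  ],
)

```text
time_s: 2.1
tool_pos: [0.4242, -0.0062, 0.2457]
ee_rot: [0.157, 0.974, 0.029, 0.162]
force: [0.0, 0.3, -0.1]
opening: 0.03
gripper_force: 0.0
```

>>> move_arm(
  motion=[
    [-0.3,[0.03,0.087,0.038],[-0.012,-0.011,-0.043]],
    [-0.3,[0.019,0.089,0.04],[-0.011,-0.01,-0.042]],
    [-0.3,[0.009,0.089,0.043],[-0.012,-0.011,-0.043]],
    [-0.3,[-0.002,0.088,0.046],[-0.011,-0.01,-0.042]],
    [-0.3,[-0.012,0.085,0.049],[-0.012,-0.011,-0.043]],
  ],
)

```text
time_s: 2.6
tool_pos: [0.442, 0.1318, 0.1927]
ee_rot: [-0.184, 0.948, 0.048, 0.255]
force: [0.2, 0.4, 0.0]
opening: 0.0298
gripper_force: 0.0
```

```bash
python3 - <<'E'
from h import *
s=ctrl.observe(); print(s["tool_pos"],R.from_quat(s["ee_rot"]).as_matrix(),s["q"],s["dq"])
c=ctrl.calibration("wrist"); im=ctrl.snapshot("wrist"); np.save("w1.npy",c["world_from_camera"])
cv2.imwrite("pics/w1.png",im[:,:,::-1])
E
```

```text
[0.442  0.1318 0.1927] [[-0.8023 -0.3731  0.4659]
 [-0.3241  0.9278  0.1849]
 [-0.5012 -0.0027 -0.8653]] [ 0.2465 -0.1765 -0.6835  0.5424  0.0657 -0.1191] [ 0.4451  0.1676 -0.3729 -0.8852  0.1848 -0.9351]
```

View pics/w1.png

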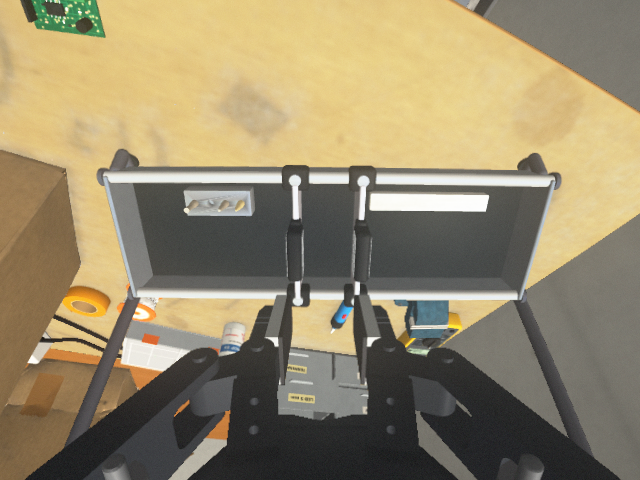

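The wrist view shows the tray square on. Front rod runs along v≈176 (u 105–557) and back rod along v≈295 (u 133–522). Floor back corners are (150,277) and (502,277), right tab ≈(295,252), left tab ≈(363,252), block (218,203) and bar (429,202).

```bash
cat >> h.py <<'E'
def local(c,px,h,O_=None):
    """pixels -> tray-frame points on the plane at height h over the floor"""
    A=trayR(); o,d=ray(c,px); o=A.T@(o-(O if O_ is None else O_)); d=d@A
    return o+d*((h-o[2])/d[:,2])[:,None]
E
python3 - <<'E'
from h import *
c=ctrl.calibration("wrist"); c["world_from_camera"]=np.load("w1.npy")
print("rod",local(c,[(105,177),(557,180),(133,296),(522,295)],.035))
print("floor",local(c,[(150,277),(502,277)],0))
print("tabtop L,R",local(c,[(363,225),(363,278),(358,252),(370,252),(288,252),(302,252),(295,225)],.068))
print("rodcap",local(c,[(294,181),(363,181),(297,300),(349,300)],.04))
print("bar/block",local(c,[(371,194),(488,194),(371,210),(488,212)],.010),local(c,[(185,208),(254,208)],.018))
im=cv2.imread("pics/w1.png"); g=cv2.cvtColor(im,cv2.COLOR_BGR2GRAY)
print(g[252,275:385].tolist()); print(g[225,335:380].tolist())
E
```

```text
rod [[-0.0543 -0.1797  0.035 ]
 [-0.0545  0.1963  0.035 ]
 [ 0.0616 -0.182   0.035 ]
 [ 0.0584  0.1947  0.035 ]]
floor [[ 0.0606 -0.1815  0.    ]
 [ 0.0583  0.1922  0.    ]]
tabtop L,R [[-0.0255  0.0312  0.068 ]
 [ 0.0207  0.0338  0.068 ]
 [-0.0028  0.0285  0.068 ]
 [-0.0028  0.038   0.068 ]
 [-0.0024 -0.0264  0.068 ]
 [-0.0025 -0.0154  0.068 ]
 [-0.0251 -0.0203  0.068 ]]
rodcap [[-0.0522 -0.0225  0.04  ]
 [-0.0525  0.0329  0.04  ]
 [ 0.061  -0.0228  0.04  ]
 [ 0.0607  0.0261  0.04  ]]
bar/block [[-0.0335  0.0446  0.01  ]
 [-0.0347  0.1525  0.01  ]
 [-0.0183  0.0456  0.01  ]
 [-0.0174  0.1561  0.01  ]] [[-0.0219 -0.1237  0.018 ]
 [-0.0221 -0.061   0.018 ]]
[71, 71, 70, 71, 66, 65, 66, 63, 69, 67, 95, 143, 50, 56, 54, 64, 61, 62, 67, 65, 65, 66, 67, 66, 67, 62, 102, 183, 148, 68, 68, 68, 67, 68, 72, 71, 67, 68, 67, 69, 69, 71, 64, 71, 67, 68, 72, 68, 70, 71, 66, 70, 69, 70, 67, 71, 67, 67, 68, 67, 68, 69, 70, 68, 71, 67, 69, 70, 71, 68, 72, 69, 69, 67, 69, 73, 78, 109, 146, 153, 108, 52, 59, 59, 62, 65, 70, 72, 74, 79, 82, 81, 80, 74, 85, 121, 96, 73, 71, 69, 72, 73, 73, 72, 70, 71, 70, 72, 71, 75]
[71, 72, 73, 74, 70, 75, 74, 72, 74, 72, 72, 71, 71, 76, 76, 72, 75, 80, 96, 88, 59, 57, 59, 66, 66, 73, 74, 80, 82, 82, 81, 69, 66, 76, 76, 78, 78, 76, 79, 78, 79, 80, 76, 77, 76]
```

```bash
python3 - <<'E'
from h import *
A=trayR(); O2=O+A@[.003,.007,0]; O2[2]=.048; print(O2)
open("h.py","a").write(f"O=np.array({O2.round(4).tolist()})\ndef W(*l): return O+trayR()@np.array(l)\n")
E
python3 - <<'E'
from h import *
t=toolR(201.5,30)
p,r=plan([(W(0,.026,.10),t,5),(W(0,.026,.041),t,4)])
plan([(W(0,.0656,.041),t,5)],p,r)
E
```

```text
[0.5262 0.1716 0.048 ]
[-0.013, 0.02, 0.047] [0.0, 0.0, 0.001] 
[-0.013, 0.02, 0.047] [0.0, 0.0, 0.001] 
[-0.013, 0.02, 0.047] [0.001, 0.0, 0.001] 
[-0.012, 0.019, 0.047] [0.0, 0.0, 0.0] 
[-0.012, 0.02, 0.047] [0.001, 0.0, 0.001] 

[0.004, 0.0, 0.049] [0.0, 0.0, 0.0] 
[0.004, 0.0, 0.049] [0.0, 0.0, 0.0] 
[0.004, 0.0, 0.049] [0.0, 0.0, 0.0] 
[0.005, 0.0, 0.049] [0.0, 0.0, 0.0] 
[0.0, 0.026, 0.0] [0.0, 0.0, 0.0] 
[0.0, 0.027, 0.0] [0.0, 0.0, 0.0] 
[0.0, 0.026, 0.0] [0.0, 0.0, 0.0] 
[0.0, 0.027, 0.0] [0.0, 0.0, 0.0] 
[0.0, 0.026, 0.0] [0.0, 0.0, 0.0]
```

>>> move_arm(
  motion=[
    [-0.3,[-0.016,0.025,0.059],[0,0,0.001]],
    [-0.3,[-0.016,0.025,0.059],[0,0,0.001]],
    [-0.3,[-0.016,0.025,0.059],[0.001,0,0.001]],
    [-0.3,[-0.015,0.024,0.058],[0.001,0,0]],
    [-0.3,[0,0,0],[0,0,0]],
  ],
)

```text
time_s: 3.15
tool_pos: [0.4794, 0.1774, 0.1398]
ee_rot: [-0.176, 0.95, 0.046, 0.253]
force: [-0.5, -0.1, 0.3]
opening: 0.0295
gripper_force: 0.0
```

```bash
python3 - <<'E'
from h import *
s=ctrl.observe(); c=ctrl.calibration("wrist"); im=ctrl.snapshot("wrist"); cv2.imwrite("pics/w2.png",im[:,:,::-1]); np.save("w2.npy",c["world_from_camera"])
A=trayR(); print("tcp local",A.T@(s["tool_pos"]-O), R.from_matrix(R.from_quat(s["ee_rot"]).as_matrix().T@toolR(201.5,30)).as_rotvec(degrees=True))
print(plan([(W(0,.026,.041),toolR(201.5,30),4)]))
E
```

```text
tcp local [0.0012 0.0225 0.1008] [-0.3567 -0.1912 -0.4283]
[0.005, 0.003, 0.05] [-0.001, 0.0, -0.001] 
[0.005, 0.004, 0.05] [0.0, 0.0, 0.0] 
[0.006, 0.003, 0.05] [-0.001, 0.0, -0.001] 
[0.005, 0.003, 0.051] [0.0, -0.001, 0.0] 
(array([0.5007, 0.1894, 0.0851]), array([[-0.8062, -0.3652,  0.4655],
       [-0.316 ,  0.9309,  0.1831],
       [-0.5002,  0.0005, -0.8659]]))
```

View pics/w2.png

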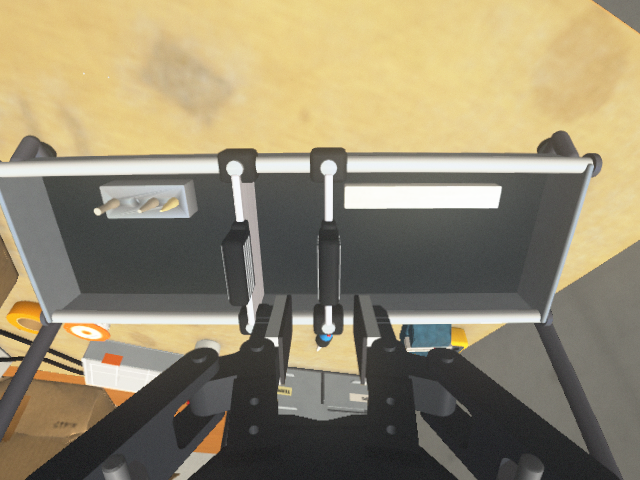

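The tab is now almost centred between the fingers: left tab u≈329, fingers' middle ≈322, right tab u≈235.

```bash
python3 - <<'E'
from h import *
c=ctrl.calibration("wrist"); c["world_from_camera"]=np.load("w2.npy")
print(local(c,[(329,265),(319,265),(340,265),(235,265),(329,227),(329,302)],.068))
print("rod",local(c,[(592,164),(545,321),(48,322),(329,169),(329,328)],.037),"\nfloor",local(c,[(78,294),(523,293)],0))
E
```

```text
[[-0.0055  0.0257  0.068 ]
 [-0.0055  0.02    0.068 ]
 [-0.0054  0.0319  0.068 ]
 [-0.0058 -0.0278  0.068 ]
 [-0.0285  0.0257  0.068 ]
 [ 0.0194  0.0257  0.068 ]]
rod [[-0.0569  0.186   0.037 ]
 [ 0.059   0.187   0.037 ]
 [ 0.0589 -0.1877  0.037 ]
 [-0.0536  0.0262  0.037 ]
 [ 0.063   0.0261  0.037 ]] 
floor [[ 0.0571 -0.1883  0.    ]
 [ 0.0578  0.1901  0.    ]]
```

>>> move_arm(
  motion=[
    [-0.3,[0.006,0.003,0.05],[-0.001,0,-0.001]],
    [-0.3,[0.006,0.003,0.05],[0,0,0]],
    [-0.3,[0.006,0.003,0.05],[-0.001,0,-0.001]],
    [-0.3,[0.006,0.003,0.05],[0,-0.001,0]],
    [-0.3,[0,0,0],[0,0,0]],
  ],
)

```text
time_s: 3.7
tool_pos: [0.4999, 0.188, 0.085]
ee_rot: [-0.179, 0.949, 0.048, 0.255]
force: [-0.4, -0.2, 0.8]
opening: 0.0296
gripper_force: 0.0
```

>>> move_arm(
  motion=[
    [-1,[0,0,0],[0,0,0]],
    [-1,[0,0,0],[0,0,0]],
    [-1,[0,0,0],[0,0,0]],
    [-1,[0,0,0],[0,0,0]],
    [-1,[0,0,0],[0,0,0]],
  ],
  newtons=40,
)

```text
time_s: 4.2
tool_pos: [0.5008, 0.1886, 0.087]
ee_rot: [-0.179, 0.949, 0.048, 0.256]
force: [-4.6, -3.3, 6.8]
opening: 0.011
gripper_force: 43.7
```

```bash
python3 - <<'E'
from h import *
s=ctrl.observe(); print(s); print("tcp local",trayR().T@(s["tool_pos"]-O))
E
```

```text
{'time_s': 4.2, 'q': array([ 0.355 ,  0.1435, -0.7194,  0.1801,  0.0091, -0.0157]), 'dq': array([-0.001 ,  0.0009,  0.0006, -0.001 ,  0.0001, -0.0021]), 'joint_torque': array([  0.4696, -25.6303,  21.981 ,  -4.6405,   0.2707,  -0.0021]), 'tool_pos': array([0.5008, 0.1886, 0.087 ]), 'ee_rot': array([-0.1791,  0.9486,  0.0484,  0.2564]), 'force': array([-4.6345, -3.3145,  6.793 ]), 'wrist_torque': array([-0.4578,  0.8629, -0.0664]), 'gripper_force': 43.67980420589447, 'opening': 0.010965656938722756}
tcp local [0.0007 0.0251 0.0427]
```

>>> move_arm(
  motion=[
    [-1,[0,0.013,0],[0,0,0]],
    [-1,[0,0.013,0],[0,0,0]],
    [-1,[0,0.013,0],[0,0,0]],
    [-1,[0,0.013,0],[0,0,0]],
    [-1,[0,0.013,0],[0,0,0]],
  ],
)

```text
time_s: 4.7
tool_pos: [0.4939, 0.2061, 0.087]
ee_rot: [-0.179, 0.949, 0.047, 0.257]
force: [-4.5, -5.2, 5.6]
opening: 0.011
gripper_force: 43.6
```

>>> move_arm(
  motion=[
    [-1,[0,0.017,0],[0,0,0]],
    [-1,[0,0.017,0],[0,0,0]],
    [-1,[0,0.017,0],[0,0,0]],
    [-1,[0,0.017,0],[0,0,0]],
    [-1,[0,0,0],[0,0,0]],
  ],
)

```text
time_s: 5.2
tool_pos: [0.4863, 0.2257, 0.087]
ee_rot: [-0.179, 0.949, 0.048, 0.256]
force: [-4.9, -4.0, 6.7]
opening: 0.0112
gripper_force: 43.6
```

```bash
python3 - <<'E'
from h import *
s=ctrl.observe(); print(s["force"],"tcp local",trayR().T@(s["tool_pos"]-O))
E
```

```text
[-4.9032 -3.9757  6.6552] tcp local [0.0008 0.065  0.0427]
```

>>> move_arm(
  motion=[
    [-0.3,[0,0,0],[0,0,0]],
    [-0.3,[0,0,0],[0,0,0]],
    [-0.3,[0,0,-0.06],[0,0,0]],
    [-0.3,[0,0,-0.07],[0,0,0]],
    [-0.3,[0,0,-0.07],[0,0,0]],
  ],
)

```text
time_s: 5.7
tool_pos: [0.458, 0.215, 0.1386]
ee_rot: [-0.179, 0.949, 0.049, 0.256]
force: [0.6, 0.6, -0.0]
opening: 0.0299
gripper_force: 0.0
```

>>> move_arm(
  motion=[
    [-0.3,[0,-0.077,0],[0,0,0]],
    [-0.3,[0,-0.077,0],[0,0,0]],
    [-0.3,[0,-0.077,0],[0,0,0]],
    [-0.3,[0,-0.077,0],[0,0,0]],
    [-0.3,[0,0,0],[0,0,0]],
  ],
)

```text
time_s: 6.2
tool_pos: [0.4933, 0.1272, 0.1387]
ee_rot: [-0.177, 0.949, 0.048, 0.257]
force: [0.7, 0.3, 0.5]
opening: 0.0297
gripper_force: 0.0
```

```bash
python3 - <<'E'
from h import *
s=ctrl.observe(); c=ctrl.calibration("wrist"); im=ctrl.snapshot("wrist"); cv2.imwrite("pics/w3.png",im[:,:,::-1]); np.save("w3.npy",c["world_from_camera"])
print("tcp local",trayR().T@(s["tool_pos"]-O),s["opening"])
plan([(W(0,-.0275,.0425),toolR(201.5,30),4)])
for y in(.0655,-.0278): print(proj(c,[W(-.02,y-.006,.068),W(-.02,y+.006,.068)]))
g=cv2.cvtColor(im,cv2.COLOR_RGB2GRAY); v=int(proj(c,[W(-.02,-.0278,.068)])[0,1]);print(v)
print(g[v,210:500].tolist())
E
```

```text
tcp local [-0.0042 -0.0293  0.102 ] 0.029704002850829022
[0.001, 0.001, 0.05] [0.0, 0.0, 0.0] 
[0.001, 0.0, 0.049] [0.0, 0.0, 0.0] 
[0.001, 0.001, 0.05] [0.0, 0.001, -0.001] 
[0.0, 0.0, 0.049] [0.0, 0.0, 0.0] 
[[480.7665 248.497 ]
 [501.5491 248.3881]]
[[315.1854 249.2835]
 [336.6656 249.1893]]
249
[72, 71, 73, 78, 74, 71, 73, 73, 74, 72, 75, 71, 77, 72, 72, 76, 73, 73, 70, 72, 75, 71, 75, 75, 75, 71, 74, 75, 71, 72, 75, 73, 75, 70, 77, 73, 77, 75, 74, 72, 72, 74, 75, 72, 70, 74, 73, 73, 72, 73, 73, 71, 70, 73, 72, 73, 73, 70, 69, 73, 71, 73, 70, 70, 72, 71, 75, 76, 75, 74, 68, 69, 73, 73, 72, 72, 70, 72, 75, 68, 68, 69, 73, 69, 68, 69, 71, 72, 72, 69, 70, 70, 67, 70, 70, 70, 67, 71, 72, 73, 71, 75, 99, 123, 41, 43, 49, 50, 53, 50, 51, 52, 53, 50, 51, 52, 54, 47, 52, 55, 55, 50, 54, 68, 106, 86, 71, 74, 68, 68, 68, 72, 71, 72, 69, 68, 70, 71, 68, 71, 68, 69, 71, 68, 67, 68, 71, 66, 71, 69, 67, 68, 70, 70, 68, 72, 68, 71, 74, 69, 70, 69, 70, 71, 69, 72, 67, 71, 73, 69, 74, 71, 74, 70, 72, 70, 69, 70, 71, 67, 72, 70, 70, 66, 72, 69, 69, 70, 71, 70, 65, 70, 72, 73, 70, 71, 71, 67, 72, 70, 73, 74, 70, 70, 70, 72, 73, 69, 72, 71, 70, 71, 72, 71, 71, 72, 73, 73, 73, 75, 72, 76, 72, 72, 73, 71, 72, 72, 75, 73, 76, 99, 108, 109, 109, 109, 111, 109, 106, 108, 108, 107, 108, 108, 109, 108, 106, 111, 110, 94, 53, 50, 59, 98, 153, 156, 73, 157, 162, 85, 92, 170, 139, 58, 52, 54, 55, 55, 55, 59, 59, 58, 58, 68, 65, 67, 65, 67, 65, 69, 67, 67, 68, 65, 68, 71, 73, 81, 80, 84]
```

>>> move_arm(
  motion=[
    [-0.3,[0.001,0.0005,0.05],[0,0,0]],
    [-0.3,[0.001,0,0.05],[0,0,0]],
    [-0.3,[0.001,0,0.05],[0,0,0]],
    [-0.3,[0.001,0,0.05],[0,0,0]],
    [-0.3,[0,0,0],[0,0,0]],
  ],
)

```text
time_s: 6.75
tool_pos: [0.518, 0.1409, 0.0838]
ee_rot: [-0.18, 0.949, 0.049, 0.254]
force: [-1.1, -1.5, -0.5]
opening: 0.0298
gripper_force: 0.0
```

>>> move_arm(
  motion=[
    [-1,[0,0,0],[0,0,0]],
    [-1,[0,0,0],[0,0,0]],
    [-1,[0,0,0],[0,0,0]],
    [-1,[0,0,0],[0,0,0]],
    [-1,[0,0,0],[0,0,0]],
  ],
)

```text
time_s: 7.25
tool_pos: [0.5186, 0.14, 0.0857]
ee_rot: [-0.179, 0.949, 0.049, 0.256]
force: [-0.3, 1.2, -3.1]
opening: 0.0114
gripper_force: 42.5
```

```bash
python3 - <<'E'
from h import *
s=ctrl.observe(); print(s["force"],"tcp local",trayR().T@(s["tool_pos"]-O),s["opening"])
im=cv2.imread("pics/w3.png"); c=ctrl.calibration("wrist"); c["world_from_camera"]=np.load("w3.npy")
cv2.imwrite("pics/w3c.png",im[120:330,180:640])
E
```

```text
[-0.2642  1.1923 -3.083 ] tcp local [-0.001  -0.0266  0.042 ] 0.011397882556718938
```

View pics/w3c.png

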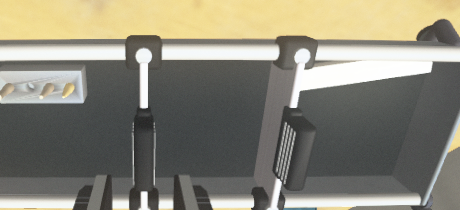

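The crop shows the left tab at crop (295,150) standing away from the right one at (145,150), with the bar behind the left divider. The right tab is now gripped, so I slide it.

>>> move_arm(
  motion=[
    [-1,[0,-0.021,0],[0,0,0]],
    [-1,[0,-0.021,0],[0,0,0]],
    [-1,[0,-0.021,0],[0,0,0]],
    [-1,[0,-0.021,0],[0,0,0]],
    [-1,[0,-0.021,0],[0,0,0]],
  ],
)

```text
time_s: 7.75
tool_pos: [0.5305, 0.1098, 0.0857]
ee_rot: [-0.179, 0.949, 0.049, 0.256]
force: [-5.2, 1.3, 2.9]
opening: 0.0113
gripper_force: 43.4
```

>>> move_arm(
  motion=[
    [-1,[0,-0.021,0],[0,0,0]],
    [-1,[0,-0.021,0],[0,0,0]],
    [-1,[0,-0.021,0],[0,0,0]],
    [-1,[0,-0.021,0],[0,0,0]],
    [-1,[0,-0.021,0],[0,0,0]],
  ],
)

```text
time_s: 8.25
tool_pos: [0.542, 0.0804, 0.0857]
ee_rot: [-0.179, 0.949, 0.049, 0.256]
force: [-5.5, 1.6, 3.0]
opening: 0.0113
gripper_force: 43.5
```

>>> move_arm(
  motion=[
    [-1,[0,-0.021,0],[0,0,0]],
    [-1,[0,-0.021,0],[0,0,0]],
    [-1,[0,-0.021,0],[0,0,0]],
    [-1,[0,-0.02,0],[0,0,0]],
    [-1,[0,0,0],[0,0,0]],
  ],
)

```text
time_s: 8.75
tool_pos: [0.5514, 0.0564, 0.0857]
ee_rot: [-0.178, 0.949, 0.048, 0.256]
force: [-4.8, -1.1, 2.4]
opening: 0.011
gripper_force: 43.5
```

```bash
python3 - <<'E'
from h import *
s=ctrl.observe(); print(s["force"],"tcp local",trayR().T@(s["tool_pos"]-O),s["opening"])
E
```

```text
[-4.8227 -1.0644  2.3912] tcp local [-0.0011 -0.1164  0.0421] 0.011048336756716692
```

>>> move_arm(
  motion=[
    [-0.3,[0,0,0],[0,0,0]],
    [-0.3,[0,0,0],[0,0,0]],
    [-0.3,[0,0,-0.06],[0,0,0]],
    [-0.3,[0,0,-0.07],[0,0,0]],
    [-0.3,[0,0,-0.07],[0,0,0]],
  ],
)

```text
time_s: 9.25
tool_pos: [0.5234, 0.0468, 0.1384]
ee_rot: [-0.179, 0.949, 0.048, 0.257]
force: [0.0, 0.3, 0.6]
opening: 0.03
gripper_force: 0.0
```

>>> move_arm(
  motion=[
    [-0.3,[0.03,0.1,-0.06],[0,0,0]],
    [-0.3,[0.03,0.1,-0.06],[0,0,0]],
    [-0.3,[0.03,0.1,-0.06],[0,0,0]],
    [-0.3,[0,0,0],[0,0,0]],
    [-0.3,[0,0,0],[0,0,0]],
  ],
)

```text
time_s: 9.75
tool_pos: [0.444, 0.113, 0.172]
ee_rot: [-0.18, 0.948, 0.049, 0.258]
force: [0.3, 0.1, 0.9]
opening: 0.03
gripper_force: 0.0
```

```bash
python3 - <<'E'
from h import *
s=ctrl.observe(); c=ctrl.calibration("wrist"); im=ctrl.snapshot("wrist"); cv2.imwrite("pics/w4.png",im[:,:,::-1]); np.save("w4.npy",c["world_from_camera"])
print("tcp local",trayR().T@(s["tool_pos"]-O),s["opening"])
E
```

```text
tcp local [-0.0364 -0.0244  0.1538] 0.02995904800614833
```

View pics/w4.png

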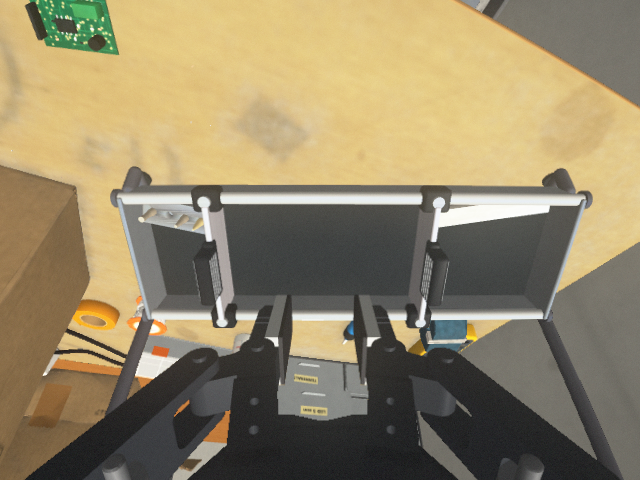

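```bash
python3 - <<'E'
from h import *
c=ctrl.calibration("wrist"); c["world_from_camera"]=np.load("w4.npy")
print("caps L,R",local(c,[(438.5,203),(419.5,322),(204,203),(224,321)],.041))
print("tabtop L (outer edge pair), R",local(c,[(434,272),(448,272),(196,272),(208,272)],.068))
print("plate/floor",local(c,[(412,295),(232,295)],0.0),"end rods",local(c,[(586,198),(551,316),(117,198),(150,316)],.036))
print("bar",local(c,[(549,208)],.01),"block",local(c,[(140,218)],.018))
E
```

```text
caps L,R [[-0.0545  0.0653  0.041 ]
 [ 0.0592  0.0643  0.041 ]
 [-0.0545 -0.1167  0.041 ]
 [ 0.058  -0.115   0.041 ]]
tabtop L (outer edge pair), R [[-0.0085  0.0598  0.068 ]
 [-0.0084  0.0706  0.068 ]
 [-0.0085 -0.1208  0.068 ]
 [-0.0085 -0.1116  0.068 ]]
plate/floor [[ 0.0567  0.0671  0.    ]
 [ 0.0566 -0.1175  0.    ]] end rods [[-0.0579  0.1876  0.036 ]
 [ 0.0578  0.1918  0.036 ]
 [-0.0575 -0.1882  0.036 ]
 [ 0.0568 -0.1862  0.036 ]]
bar [[-0.0407  0.1777  0.01  ]] block [[-0.0339 -0.1838  0.018 ]]
```

The dividers are at about tray y = +0.065 and −0.116. Both parts are in their end bays (bar's left end ≈ +0.178) with play. Next, the screwdriver.

```bash
python3 - <<'E'
from h import *
plan([([.40,.03,.27],toolR(188),5),([.4424,-.2667,.16],toolR(161.7),9)])
E
```

```text
[0.008, -0.04, -0.081] [0.004, 0.034, 0.015] 
[0.014, -0.042, -0.079] [0.004, 0.033, 0.014] 
[0.021, -0.044, -0.076] [0.004, 0.034, 0.015] 
[0.026, -0.046, -0.074] [0.004, 0.033, 0.014] 
[0.032, -0.048, -0.07] [0.004, 0.034, 0.015] 

[0.0, -0.111, 0.041] [0.0, 0.0, 0.016] 
[-0.006, -0.111, 0.041] [0.0, 0.0, 0.016] 
[-0.011, -0.11, 0.041] [0.0, 0.0, 0.016] 
[-0.017, -0.11, 0.041] [0.0, 0.0, 0.016] 
[-0.023, -0.109, 0.041] [0.0, 0.0, 0.016] 

[-0.028, -0.107, 0.041] [0.0, 0.0, 0.016] 
[-0.033, -0.106, 0.041] [0.0, 0.0, 0.017] 
[-0.039, -0.104, 0.041] [0.0, 0.0, 0.016] 
[-0.044, -0.101, 0.04] [0.0, 0.0, 0.017]
```

>>> move_arm(
  motion=[
    [-0.3,[0.008,-0.04,-0.081],[0.004,0.034,0.015]],
    [-0.3,[0.014,-0.042,-0.079],[0.004,0.033,0.014]],
    [0.2,[0.021,-0.044,-0.076],[0.004,0.034,0.015]],
    [0.2,[0.026,-0.046,-0.074],[0.004,0.033,0.014]],
    [0.2,[0.032,-0.048,-0.07],[0.004,0.034,0.015]],
  ],
)

```text
time_s: 10.3
tool_pos: [0.4003, 0.0285, 0.2704]
ee_rot: [-0.068, 0.998, -0.001, -0.003]
force: [0.6, 0.2, -0.8]
opening: 0.0514
gripper_force: 0.0
```

>>> move_arm(
  motion=[
    [0.2,[0,-0.111,0.041],[0,0,0.016]],
    [0.2,[-0.006,-0.111,0.041],[0,0,0.016]],
    [0.2,[-0.011,-0.11,0.041],[0,0,0.016]],
    [0.2,[-0.017,-0.11,0.041],[0,0,0.016]],
    [0.2,[-0.023,-0.109,0.041],[0,0,0.016]],
  ],
)

```text
time_s: 10.8
tool_pos: [0.4233, -0.1379, 0.2067]
ee_rot: [0.058, 0.998, -0.001, -0.001]
force: [0.8, -0.3, 0.2]
opening: 0.0511
gripper_force: 0.0
```

>>> move_arm(
  motion=[
    [0.2,[-0.028,-0.107,0.041],[0,0,0.016]],
    [0.2,[-0.033,-0.106,0.041],[0,0,0.017]],
    [0.2,[-0.039,-0.104,0.041],[0,0,0.016]],
    [0.2,[-0.044,-0.101,0.04],[0,0,0.017]],
    [0.2,[0,0,0],[0,0,0]],
  ],
)

```text
time_s: 11.3
tool_pos: [0.4409, -0.2713, 0.1561]
ee_rot: [0.163, 0.987, -0.001, -0.003]
force: [-0.6, 1.9, -0.2]
opening: 0.0513
gripper_force: 0.0
```

```bash
python3 - <<'E'
from h import *
s=ctrl.observe(); c=ctrl.calibration("wrist"); im=ctrl.snapshot("wrist"); bgr=im[:,:,::-1]; cv2.imwrite("pics/w5.png",bgr); np.save("w5.npy",c["world_from_camera"])
print(s["tool_pos"],R.from_quat(s["ee_rot"]).as_matrix()[:,0],s["opening"],s["q"])
h=cv2.cvtColor(im,cv2.COLOR_RGB2HSV); m=cv2.inRange(h,(40,100,40),(85,255,255)); n,l,st,ce=cv2.connectedComponentsWithStats(m)
for i in range(1,n):
  if st[i,4]>300:
    cnt=np.argwhere(l==i)[:,::-1].astype(np.float32); r=cv2.minAreaRect(cnt); b=cv2.boxPoints(r); print(st[i],r); print(onz(c,b,.010))
E
```

```text
[ 0.4409 -0.2713  0.1561] [-0.9471  0.321   0.0047] 0.05133379608585874 [-0.5495  0.3232 -0.0836  1.168  -0.0036 -0.2228]
[ 505  112   63   64 1431] ((539.0450439453125, 142.79476928710938), (37.517757415771484, 67.98567199707031), 60.75117111206055)
[[ 0.4195 -0.105   0.01  ]
 [ 0.4084 -0.052   0.01  ]
 [ 0.44   -0.0395  0.01  ]
 [ 0.4521 -0.0941  0.01  ]]
[ 313  164   24   89 1421] ((325.41064453125, 208.12330627441406), (88.28092193603516, 22.117795944213867), 87.27368927001953)
[[ 0.3863 -0.2617  0.01  ]
 [ 0.3915 -0.2436  0.01  ]
 [ 0.4687 -0.2647  0.01  ]
 [ 0.4631 -0.2844  0.01  ]]
```

View pics/w5.png

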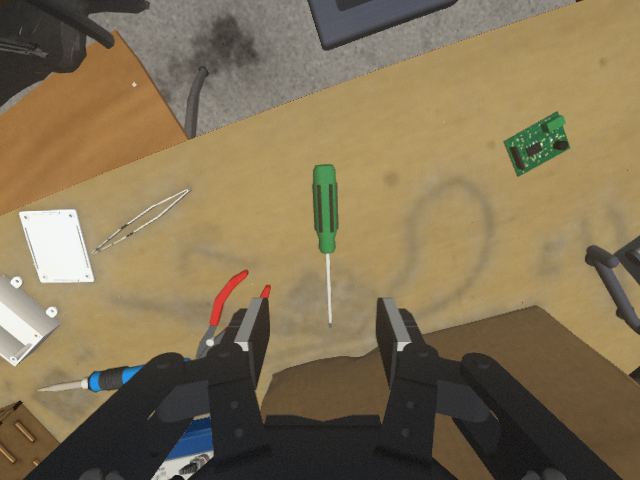

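The view shows the screwdriver handle at (313–337,164–253), its tip at (330,326), and a red cutter handle end at (267,288), fairly close to one finger's path. I check the clearance.

```bash
python3 - <<'E'
from h import *
c=ctrl.calibration("wrist"); c["world_from_camera"]=np.load("w5.npy")
b=(np.array([.3863,-.2617])+[.3915,-.2436])/2; f=onz(c,[(328,253)],.01)[0,:2]; t=onz(c,[(330.5,327)],.01)[0,:2]
y=(b-t)/np.linalg.norm(b-t); print(b,f,t,np.linalg.norm(b-t),np.degrees(np.arctan2(y[1],y[0])))
mid=(b+t)/2; g=mid+.02*y; print("grasp",g)
k=onz(c,[(265,290),(270,300),(262,300)],.008)[:,:2]; print("cutter in grasp axes (along,across)",np.c_[(k-g)@y,(k-g)@[y[1],-y[0]]])
yaw=np.degrees(np.arctan2(y[1],y[0])); print(toolR(yaw)[:,1],[y[1],-y[0]])
p,r=plan([([*g,.06],toolR(yaw),4),([*g,-.001+.006],toolR(yaw),3)])
E
```

```text
[ 0.3889 -0.2526] [ 0.4668 -0.2743] [ 0.5428 -0.297 ] 0.1601765246171128 163.94348675079647
grasp [ 0.4466 -0.2693]
cutter in grasp axes (along,across) [[-0.057  -0.062 ]
 [-0.0681 -0.0582]
 [-0.0677 -0.0661]]
[0.2766 0.961  0.    ] [np.float64(0.276585354626323), np.float64(0.9609893556154673)]
[-0.005, 0.002, 0.081] [0.0, 0.0, -0.004] 
[-0.005, 0.002, 0.081] [0.0, -0.001, -0.003] 
[-0.005, 0.001, 0.08] [0.0, 0.0, -0.004] 
[-0.005, 0.002, 0.081] [0.0, -0.001, -0.003] 
[0.0, 0.0, 0.061] [0.0, 0.0, 0.0] 

[0.0, 0.0, 0.061] [0.0, 0.0, 0.0] 
[0.0, 0.0, 0.061] [0.0, 0.0, 0.0]
```

>>> move_arm(
  motion=[
    [-0.1,[-0.005,0.002,0.081],[0,-0.001,-0.004]],
    [-0.1,[-0.005,0.002,0.081],[0,-0.001,-0.003]],
    [-0.1,[-0.005,0.001,0.08],[0,0,-0.004]],
    [-0.1,[-0.005,0.002,0.081],[0,0,-0.003]],
    [-0.1,[0,0,0.05],[0,0,0]],
  ],
)

```text
time_s: 11.85
tool_pos: [0.4472, -0.2662, 0.0454]
ee_rot: [0.137, 0.991, -0.001, 0.001]
force: [0.8, 0.4, -0.1]
opening: 0.0383
gripper_force: 0.0
```

>>> move_arm(
  motion=[
    [-0.1,[0,0,0.06],[0,0,0]],
    [-0.1,[0,0,0.06],[0,0,0]],
    [-0.1,[0,0,0.018],[0,0,0]],
    [-0.1,[0,0,0],[0,0,0]],
    [-0.1,[0,0,0],[0,0,0]],
  ],
)

```text
time_s: 12.35
tool_pos: [0.4484, -0.2672, 0.0065]
ee_rot: [0.137, 0.991, -0.001, 0.002]
force: [1.0, -1.0, -0.1]
opening: 0.0385
gripper_force: 0.0
```

```bash
python3 - <<'E'
from h import *
s=ctrl.observe(); print(s["tool_pos"],R.from_quat(s["ee_rot"]).as_matrix(),s["force"])
plan([([.4466,-.2693,.003],toolR(163.9),2)])
E
```

```text
[ 0.4484 -0.2672  0.0065] [[-0.9622  0.2723  0.0041]
 [ 0.2723  0.9622 -0.0036]
 [-0.005  -0.0023 -1.    ]] [ 1.0261 -0.9652 -0.0652]
[0.002, -0.004, 0.006] [0.0, 0.001, 0.001] 
[0.002, -0.004, 0.006] [-0.001, 0.001, 0.001]
```

>>> move_arm(
  motion=[
    [-0.1,[0.002,-0.004,0.006],[0,0.001,0.001]],
    [-0.1,[0.003,-0.004,0.006],[-0.001,0.001,0]],
    [-1,[0,0,0],[0,0,0]],
    [-1,[0,0,0],[0,0,0]],
    [-1,[0,0,0],[0,0,0]],
  ],
  newtons=40,
)

```text
time_s: 12.85
tool_pos: [0.4461, -0.2693, 0.0027]
ee_rot: [0.139, 0.99, 0.0, -0.001]
force: [0.3, -0.4, 0.9]
opening: 0.0193
gripper_force: 39.4
```

>>> move_arm(
  motion=[
    [-1,[0,0,0],[0,0,0]],
    [-1,[0,0,0],[0,0,0]],
    [-1,[0,0,-0.03],[0,0,0]],
    [-1,[0,0,-0.1],[0,0,0]],
    [-1,[0,0,-0.13],[0,0,0]],
  ],
)

```text
time_s: 13.35
tool_pos: [0.4439, -0.2676, 0.0793]
ee_rot: [0.139, 0.99, 0.002, -0.004]
force: [1.2, -0.2, -0.3]
opening: 0.0189
gripper_force: 39.2
```

```bash
python3 - <<'E'
from h import *
s=ctrl.observe(); print(s["tool_pos"],s["opening"],s["gripper_force"],s["q"])
A=toolR(111.5,25); print(A, trayR())
p,r=plan([([.42,-.22,.30],toolR(155),5),([.40,-.02,.33],toolR(133,0),5),(W(-.02,-.006,.16),A,8),(W(-.003,-.006,.06),A,4)])
E
```

```text
[ 0.4439 -0.2676  0.0793] 0.018913313013268866 39.15299892425537 [-0.543   0.3997 -0.1896  0.9901  0.0007 -0.2639]
[[-0.3665  0.8432  0.3932]
 [ 0.9304  0.3322  0.1549]
 [ 0.      0.4226 -0.9063]] [[ 0.8432 -0.3665 -0.3932]
 [ 0.3322  0.9304 -0.1549]
 [ 0.4226 -0.      0.9063]]
[0.025, 0.027, -0.147] [0.0, -0.001, 0.01] 
[0.026, 0.026, -0.147] [0.0, 0.0, 0.01] 
[0.026, 0.025, -0.147] [0.0, -0.001, 0.01] 
[0.027, 0.024, -0.147] [0.0, 0.0, 0.01] 
[0.027, 0.023, -0.147] [0.001, -0.001, 0.01] 

[0.068, 0.115, -0.02] [0.0, 0.0, 0.024] 
[0.077, 0.11, -0.02] [0.0, 0.0, 0.025] 
[0.085, 0.103, -0.02] [0.0, 0.0, 0.024] 
[0.093, 0.097, -0.02] [0.0, 0.0, 0.025] 
[0.101, 0.088, -0.02] [0.0, 0.0, 0.024] 

[0.033, 0.059, 0.06] [-0.017, -0.003, 0.015] 
[0.037, 0.054, 0.063] [-0.017, -0.003, 0.015] 
[0.04, 0.049, 0.066] [-0.017, -0.003, 0.015] 
[0.042, 0.043, 0.068] [-0.017, -0.003, 0.015] 
[0.045, 0.037, 0.069] [-0.017, -0.003, 0.014] 

[0.047, 0.032, 0.071] [-0.017, -0.003, 0.015] 
[0.049, 0.026, 0.072] [-0.018, -0.004, 0.014] 
[0.051, 0.019, 0.072] [-0.018, -0.003, 0.015] 
[0.0, 0.014, 0.083] [0.0, 0.0, 0.0] 
[0.0, 0.014, 0.084] [0.0, 0.0, 0.0] 

[0.0, 0.014, 0.083] [0.0, 0.0, 0.0] 
[-0.001, 0.014, 0.084] [0.0, 0.0, 0.0]
```

```bash
python3 - <<'E'
from h import *
A=toolR(111.5,25)
p,r=plan([([.38,-.23,.28],toolR(155),5),([.37,-.03,.32],toolR(133,0),5),(W(-.02,-.006,.16),A,8)])
E
```

```text
[0.049, 0.013, -0.133] [0.0, -0.001, 0.01] 
[0.049, 0.011, -0.134] [0.0, 0.0, 0.01] 
[0.049, 0.01, -0.133] [0.0, -0.001, 0.01] 
[0.049, 0.008, -0.134] [0.0, 0.0, 0.01] 
[0.049, 0.006, -0.134] [0.001, -0.001, 0.01] 

[0.062, 0.118, -0.027] [0.0, 0.0, 0.024] 
[0.071, 0.113, -0.027] [0.0, 0.0, 0.025] 
[0.08, 0.107, -0.027] [0.0, 0.0, 0.024] 
[0.088, 0.101, -0.026] [0.0, 0.0, 0.025] 
[0.095, 0.094, -0.027] [0.0, 0.0, 0.024] 

[0.028, 0.071, 0.056] [-0.017, -0.003, 0.015] 
[0.032, 0.066, 0.06] [-0.017, -0.003, 0.015] 
[0.035, 0.061, 0.063] [-0.017, -0.003, 0.015] 
[0.039, 0.056, 0.066] [-0.017, -0.003, 0.015] 
[0.042, 0.051, 0.068] [-0.017, -0.003, 0.014] 

[0.044, 0.045, 0.07] [-0.017, -0.003, 0.015] 
[0.047, 0.039, 0.072] [-0.018, -0.004, 0.014] 
[0.05, 0.034, 0.074] [-0.018, -0.003, 0.015]
```

>>> move_arm(
  motion=[
    [-1,[0.049,0.013,-0.133],[0,-0.001,0.01]],
    [-1,[0.049,0.011,-0.134],[0,0,0.01]],
    [-1,[0.049,0.01,-0.133],[0,-0.001,0.01]],
    [-1,[0.049,0.008,-0.134],[0,0,0.01]],
    [-1,[0.049,0.006,-0.134],[0.001,-0.001,0.01]],
  ],
)

```text
time_s: 13.85
tool_pos: [0.3799, -0.2301, 0.2824]
ee_rot: [0.217, 0.976, -0.001, 0.003]
force: [1.7, -0.3, -0.2]
opening: 0.0191
gripper_force: 39.2
```

>>> move_arm(
  motion=[
    [-1,[0.062,0.118,-0.027],[0,0,0.024]],
    [-1,[0.071,0.113,-0.027],[0,0,0.025]],
    [-1,[0.08,0.107,-0.027],[0,0,0.024]],
    [-1,[0.088,0.101,-0.026],[0,0,0.025]],
    [-1,[0.095,0.094,-0.027],[0,0,0.024]],
  ],
)

```text
time_s: 14.35
tool_pos: [0.37, -0.029, 0.3204]
ee_rot: [0.4, 0.916, -0.001, 0.003]
force: [0.4, 0.4, 0.0]
opening: 0.0192
gripper_force: 39.2
```

>>> move_arm(
  motion=[
    [-1,[0.028,0.071,0.056],[-0.017,-0.003,0.015]],
    [-1,[0.032,0.066,0.06],[-0.017,-0.003,0.015]],
    [-1,[0.035,0.061,0.063],[-0.017,-0.003,0.015]],
    [-1,[0.039,0.056,0.066],[-0.017,-0.003,0.015]],
    [-1,[0.042,0.051,0.068],[-0.017,-0.003,0.014]],
  ],
)

```text
time_s: 14.85
tool_pos: [0.4199, 0.073, 0.2345]
ee_rot: [0.498, 0.856, 0.113, 0.078]
force: [0.5, 0.1, -0.4]
opening: 0.0192
gripper_force: 39.3
```

>>> move_arm(
  motion=[
    [-1,[0.044,0.045,0.07],[-0.017,-0.003,0.015]],
    [-1,[0.047,0.039,0.072],[-0.018,-0.004,0.014]],
    [-1,[0.05,0.034,0.074],[-0.018,-0.003,0.015]],
    [-1,[0,0,0],[0,0,0]],
    [-1,[0,0,0],[0,0,0]],
  ],
)

```text
time_s: 15.35
tool_pos: [0.4491, 0.1337, 0.1838]
ee_rot: [0.548, 0.807, 0.179, 0.124]
force: [1.5, -0.1, -0.5]
opening: 0.0192
gripper_force: 39.3
```

```bash
python3 - <<'E'
from h import *
s=ctrl.observe(); c=ctrl.calibration("wrist"); im=ctrl.snapshot("wrist"); cv2.imwrite("pics/w6.png",im[:,:,::-1]); np.save("w6.npy",c["world_from_camera"])
print("tcp local",trayR().T@(s["tool_pos"]-O),s["opening"],s["gripper_force"],s["q"])
A=toolR(111.5,25)
p,r=plan([(W(-.003,-.006,.06),A,4),(W(-.003,-.006,.006),A,5)])
E
```

```text
tcp local [-0.0203 -0.007   0.1593] 0.019154473666258106 39.337236285209656 [ 0.2596 -0.1011 -0.6023  0.6332  0.046   1.4631]
[0.002, 0.013, 0.083] [0.0, 0.0, 0.0] 
[0.001, 0.013, 0.083] [0.0, 0.0, 0.0] 
[0.002, 0.013, 0.084] [0.001, 0.001, 0.0] 
[0.001, 0.013, 0.083] [0.0, 0.0, 0.001] 
[0.0, 0.0, 0.036] [0.0, 0.0, 0.0] 

[0.0, 0.0, 0.036] [0.0, 0.0, 0.0] 
[0.0, 0.0, 0.036] [0.0, 0.0, 0.0] 
[0.0, 0.0, 0.036] [0.0, 0.0, 0.0] 
[0.0, -0.001, 0.036] [0.0, 0.0, 0.0]
```

View pics/w6.png

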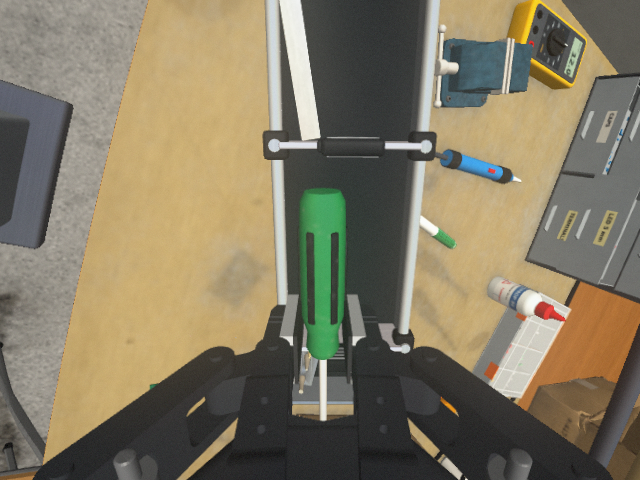

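The screwdriver is held straight (butt at (322,189)), with the middle bay and both divider plates in view. I check the butt's offset from the tool.

```bash
python3 - <<'E'
from h import *
c=ctrl.calibration("wrist"); c["world_from_camera"]=np.load("w6.npy")
print("butt",local(c,[(322,189)],.166),local(c,[(322,189)],.176),"ferrule",local(c,[(322,359)],.17))
print("L caps",local(c,[(274,146),(427,147)],.041),"R cap",local(c,[(402,348)],.041))
E
```

```text
butt [[-0.0194  0.0529  0.166 ]] [[-0.0195  0.0546  0.176 ]] ferrule [[-0.0193 -0.0276  0.17  ]]
L caps [[-0.0554  0.064   0.041 ]
 [ 0.0606  0.0638  0.041 ]] R cap [[ 0.0562 -0.1172  0.041 ]]
```

>>> move_arm(
  motion=[
    [-1,[0.002,0.013,0.083],[0,0,0]],
    [-1,[0.001,0.013,0.083],[0,0,0]],
    [-1,[0.002,0.013,0.084],[0.001,0.001,0]],
    [-1,[0.001,0.013,0.083],[0,0,0.001]],
    [-1,[0,0,0.03],[0,0,0]],
  ],
)

```text
time_s: 15.9
tool_pos: [0.5075, 0.1569, 0.0919]
ee_rot: [0.551, 0.806, 0.179, 0.122]
force: [-0.2, 0.3, -1.1]
opening: 0.0191
gripper_force: 39.4
```

>>> move_arm(
  motion=[
    [-1,[0,0,0.04],[0,0,0]],
    [-1,[0,0,0.04],[0,0,0]],
    [-1,[0,0,0.04],[0,0,0]],
    [-1,[0,0,0.015],[0,0,0]],
    [-1,[0,0,0],[0,0,0]],
  ],
)

```text
time_s: 16.4
tool_pos: [0.522, 0.1634, 0.0555]
ee_rot: [0.55, 0.806, 0.179, 0.122]
force: [0.0, 0.3, -1.2]
opening: 0.0189
gripper_force: 39.4
```

```bash
python3 - <<'E'
from h import *
s=ctrl.observe(); print("tcp local",trayR().T@(s["tool_pos"]-O),s["force"],s["opening"])
plan([(W(-.003,-.006,.0055),toolR(111.5,25),2)])
E
```

```text
tcp local [-0.0031 -0.0061  0.0097] [ 0.0411  0.3159 -1.2442] 0.018902248875024792
[0.0, 0.0, 0.007] [0.0, 0.0, 0.0] 
[0.0, 0.0, 0.007] [0.0, 0.0, -0.001]
```

>>> move_arm(
  motion=[
    [-1,[0,0,0.004],[0,0,0]],
    [-1,[0,0,0.004],[0,0,0]],
    [-1,[0,0,0.004],[0,0,0]],
    [-1,[0,0,0.004],[0,0,0]],
    [-1,[0,0,0],[0,0,0]],
  ],
)

```text
time_s: 16.9
tool_pos: [0.5238, 0.1644, 0.0513]
ee_rot: [0.55, 0.806, 0.18, 0.122]
force: [0.1, 0.4, -0.5]
opening: 0.0191
gripper_force: 39.4
```

>>> move_arm(
  motion=[
    [-1,[0,0,0.004],[0,0,0]],
    [-1,[0,0,0.003],[0,0,0]],
    [-1,[0,0,0],[0,0,0]],
    [-1,[0,0,0],[0,0,0]],
    [-1,[0,0,0],[0,0,0]],
  ],
)

```text
time_s: 17.4
tool_pos: [0.5247, 0.1647, 0.0494]
ee_rot: [0.55, 0.806, 0.18, 0.122]
force: [0.2, -0.0, -1.2]
opening: 0.0189
gripper_force: 39.4
```

>>> move_arm(
  motion=[
    [-0.4,[0,0,0],[0,0,0]],
    [-0.2,[0,0,0],[0,0,0]],
    [0,[0,0,0],[0,0,0]],
    [0.1,[0,0,0],[0,0,0]],
    [0.1,[0,0,0],[0,0,0]],
  ],
)

```text
time_s: 17.9
tool_pos: [0.5247, 0.1647, 0.0495]
ee_rot: [0.55, 0.806, 0.18, 0.122]
force: [-0.2, 1.1, 0.3]
opening: 0.0472
gripper_force: 0.0
```

>>> move_arm(
  motion=[
    [0.1,[0,0,-0.03],[0,0,0]],
    [0.1,[0,0,-0.06],[0,0,0]],
    [0.1,[0,0,-0.09],[0,0,0]],
    [0.1,[0,0,-0.12],[0,0,0]],
    [0.1,[0,0,-0.12],[0,0,0]],
  ],
)

```text
time_s: 18.4
tool_pos: [0.4737, 0.1448, 0.1646]
ee_rot: [0.55, 0.806, 0.179, 0.122]
force: [0.7, -0.1, -0.2]
opening: 0.0469
gripper_force: 0.0
```

>>> move_arm(
  motion=[
    [0.1,[0,-0.05,-0.12],[0,0,0]],
    [0.1,[0,-0.05,-0.12],[0,0,0]],
    [0.1,[-0.1,-0.05,-0.1],[0,0,0]],
    [0.1,[-0.1,0,0],[0,0,0]],
    [0.1,[0,0,0],[0,0,0]],
  ],
)

```text
time_s: 18.9
tool_pos: [0.4195, 0.056, 0.239]
ee_rot: [0.552, 0.805, 0.18, 0.125]
force: [0.4, -0.1, 0.1]
opening: 0.0469
gripper_force: 0.0
```

```bash
python3 - <<'E'
from h import *
s=ctrl.observe(); c=ctrl.calibration("wrist"); im=ctrl.snapshot("wrist"); cv2.imwrite("pics/w7.png",im[:,:,::-1]); np.save("w7.npy",c["world_from_camera"])
print("tcp local",trayR().T@(s["tool_pos"]-O),s["force"])
E
```

```text
tcp local [-0.0476 -0.0685  0.233 ] [ 0.4157 -0.0921  0.1226]
```

View pics/w7.png

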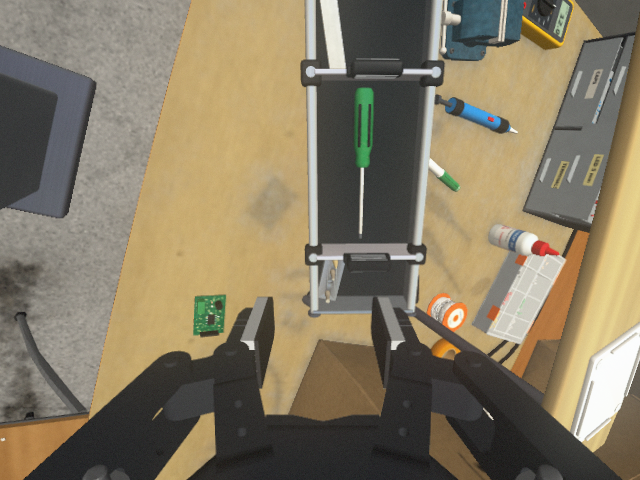

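The screwdriver lies in the middle bay, butt at (365,88) and tip at (361,237), clear of both dividers (rows ≈72 and ≈257). A last numeric check follows.

```bash
python3 - <<'E'
from h import *
c=ctrl.calibration("wrist"); c["world_from_camera"]=np.load("w7.npy")
print("butt,tip",local(c,[(365,89),(361,237)],.01),"\ncaps",local(c,[(311,72),(436,73),(313,258),(418,257)],.041),"\nend",local(c,[(314,313)],.036))
E
```

```text
butt,tip [[-0.001   0.053   0.01  ]
 [-0.0004 -0.1043  0.01  ]] 
caps [[-0.0546  0.0643  0.041 ]
 [ 0.0601  0.0637  0.041 ]
 [-0.0555 -0.1176  0.041 ]
 [ 0.0583 -0.1175  0.041 ]] 
end [[-0.0555 -0.1884  0.036 ]]
```

```bash
python3 -c "
from bench import ctrl
print(ctrl.job_done())"
```

```text
the job is handed in; nothing more can be done
None
```

I handed the job in at about 19 s. The call returned no verdict, but by my last camera check the screwdriver lies along the middle bay, about 6 mm or more clear of both divider plates. The dividers stand at tray y ≈ +0.064 and −0.118 m, each within its limit. The bar and block are in their end bays, and I kept clear of the board, cutters and tweezers.

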